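# Drive the worn bushing out of a pram wheel with an ejector rod

### The job

Take the ejector rod out of its holder, feel its tip into the narrow bore of the pram wheel on the service stand and press the seated bushing down until it is completely out of the hub, without ever pressing hard: ease off as soon as something blocks the rod. Then stand the rod back upright in its holder and let go, leaving the bowl, flask and kettlebell where they are.

Things in the scene. Friction and masses are not known exactly. Their poses are not given: they have to be found in the camera images.
- stand: Service stand, fixed: plywood board 180 x 180 x 12 mm with an 8 mm rim (catch tray) and four posts that carry a pram wheel lying flat, held fast. Origin: centre of the board's underside, z up; heights of wheel and bushing are given above it. Tyre 120 mm across, its top at 75 mm; hub 44 mm across, from 40 to 80 mm. The rod must not press on wheel, bushing or stand with more than 30 N.
- stand_axis (a point): Point on the stand's (not the wheel's) axis, 80 mm up, level with the hub's top. The hub has a round recess 32 mm across, floor at 72 mm; amid that floor a bore 21 mm across goes down through the hub. The wheel was laid on by eye: recess and bore (concentric) lie 5 mm off this axis, in an unreported direction; aimed here, the rod's tip enters the recess but lands on its rigid floor.
- bushing (a joint): How far the brass bushing (21 mm across, 24 mm long, solid flat top) has been driven down, in m. 0: underside flush with the hub's, top at 64 mm (8 mm below the recess floor). Starts between 0 and 0.004. Slides only straight down, resists with a steady 7 N, stays where it is left. From 0.0245 it is fully out of the hub; at 0.0275 it stands hard on the catch tray.
- rod: Ejector rod, 0.25 kg, upright in its holder: round steel shaft 18 mm across and 95 mm long with a small chamfer at the tip, then a square black handle 28 x 28 mm, 50 mm tall (145 mm in all). Origin: centre of the tip's end face (the lower end); z along the rod to the handle; x and y square to the handle's faces.
- rod_grip (a point): Centre of the rod's square handle, 120 mm above the tip: the place to grasp it. Axes as the rod's.
- rod_tip (a point): Centre of the tip's end face, the rod's lower end.
- holder: Wooden holder block, fixed, 80 x 80 mm and 50 mm tall, with a round upright hole 23 mm across and 40 mm deep in the middle of its top. Origin: centre of its underside, z up; the hole's floor, on which the rod's tip stands, is at 10 mm.
- bowl: White ceramic bowl, 170 mm across, 65 mm high, with a hard rubber massage ball in it; origin at the centre of its underside. Not to be moved (20 mm at most).
- flask_mid (a point): Aluminium flask, 72 mm across, 210 mm tall; this point is on its axis, 100 mm up. Not to be moved (20 mm at most).
- kettlebell_mid (a point): Red kettlebell, 130 mm across, 197 mm high, 6 kg; this point is on its axis, 60 mm up. Not to be moved (20 mm at most).
Things that resemble listed ones, but are neither listed nor needed, are in the scene too. Of the things like the rod, leave any that is brown, purple or turquoise; of the rest the smaller one is meant.

How it is judged (in metres and radians):
On the way, in this order (a step that is already met when the one before it is completed fails the run):
1. the rod's tip is in the wheel's bore, below the floor of the recess (z of rod_tip in the frame of stand between 0.02 and 0.069 m and horizontal distance between rod_tip and stand below 0.01 m), for 0.1 s.
2. with the rod still in the bore, the bushing is driven completely out of the hub (value of joint bushing above 0.0245 m and z of rod_tip in the frame of stand below 0.06 m and horizontal distance between rod_tip and stand below 0.01 m), for 0.1 s.
At the end, for the whole second after the job is handed in: The bushing has been driven more than 24.5 mm, clear of the hub, and the rod stands at rest and released in the holder's hole, tip within 8 mm of the hole's axis and 6 mm of its floor, within 0.2 rad of upright (value of joint bushing above 0.0245 m and horizontal distance between rod_tip and holder below 0.008 m and z of rod_tip in the frame of holder below 0.016 m and angle between rod's own z axis and vertical below 0.2 rad and linear speed of rod below 0.02 m/s); the robot touches nothing.
It fails at once if the rod presses on the wheel, bushing or stand with more than 30 N (contact force between rod and stand above 30 N).
It fails at once if the bowl, flask or kettlebell is moved more than 20 mm (distance of any of bowl, flask_mid, kettlebell_mid from where it was at the start of the episode above 0.02 m).
It also fails if it takes over 72 s, if anything falls off the work surface, if the arm or the gripper's body presses on something with over 40 N, if the wrist force passes 120 N, or if a joint passes its speed limit or range.

### The arm

A 6-joint arm with a two-finger parallel gripper is mounted at the origin on the work surface. World frame = base frame: x ahead of the robot, y to its left, z up, the work surface at z = 0. Lengths are in m, angles in degrees, forces in N, time in s.
With the tool pointing down it reaches from about 0.275 to 0.725 m from the base axis. Payload 5.6 kg.
Tool frame: the origin (TCP) lies on the centre line of the jaws, within the pads' length; the fingertips stand 22 mm ahead of it and the grasp point (between the pads) lies 3 mm ahead of it; y points along the fingers, x is the direction in which the jaws open and shut, and the axes are right-handed (so a half turn about y gives the same grasp; the last joint's range is limited). The gripper opens to 85 mm and grips with 20 to 120 N. Pads are 22 mm wide; open, the fingers measure 114 mm over their backs; the gripper's body (76 mm by 85 mm) begins 54 mm behind the grasp point. The pads swing forward as they close: fully open they stand 13 mm farther back than shut.
Start: joints at [92.338, 14.616, 6.199, 0, -81.583, -16.306], TCP at [0.133, 0.534, 0.253] pointing down, gripper open.
Joint ranges: [-168.99, 168.99], [-69.2, 112.95], [-62.41, 85.93], [-164.36, 98.24], [-168.68, -3.75], [-174.98, 174.98]. Speed limits (degrees/s): [147.25, 147.25, 180, 180, 180, 180].

### API

Orientations are given as [roll, pitch, yaw] about the fixed x, y, z axes, in that order (R = Rz(yaw) Ry(pitch) Rx(roll)).
In Python, from bench import env gives the robot as it stands.
- The arm moves only by the tool jog_arm, never from a script. Its argument "deltas" is a list of rows, each a list of 7 numbers: the shift along the world's x, y, z in mm, then the turn, a rotation vector about the world's x, y, z in rad, then the opening, from -1 (shut) to 1 (fully open). A call has exactly 5 rows; each row shifts and turns the commanded pose from where the row before left it; what a row does not reach is not made up. A row lasts 1/12 s, in which the tool goes at most 41.7 mm and 7.16 degrees, less where a joint would pass 70% of its speed; a pose out of reach is approached as far as the arm can. A call is refused whole if a number of a shift passes 41.7 or a number of a turn 0.125, either way. A call with a gripper value outside its range is refused whole. The fingers move at their own pace and stop on an object; "grip_force" is the grip in N (left out, the last holds). Time passes only in rows, so rows that do not move let the fingers close, or fill a call up. It gives the time, the measured TCP pose, the force and the opening at its end, in the units of the state.
- env.get_obs(): the state, without advancing time (a new reading comes with each control period).
- env.snapshot(name): name is "scene" or "top" or "wrist"; returns a dict with "color" (420x560x3 uint8, red, green, blue), "fx", "fy", "cx", "cy" (pixels), "camera_from_world" (4x4, takes a point from world to camera coordinates). Camera axes: x right, y up, looking along -z (the intrinsics and any distortion apply to the point x, -y, -z); pixel columns grow to the right and rows downward; lengths in m; the calibration is good to about 2 mm. A picture is of the moment at which its call begins. There is no depth.
- env.sign_off(): hands the job in, once; it reports no verdict.
The state is a dict: "t": time; "joint_pos": joint angles; "dq": joint speeds; "tau": joint torques, N m; "tcp_pos": TCP position; "orientation": TCP orientation; "force": force on the tool from outside, world axes, zero at the start; "wrist_torque": the same for the moment, N m; "gripper_width": finger opening in m.
Only numpy, scipy, OpenCV 4.12 (cv2) and the standard library are available. Lean on these libraries where they do the work, as an engineer would, in place of code of your own. Each camera call takes 0.05 s, during which the arm holds its last target.

## Working session

There is one attempt and no reset: what is moved stays moved. The work goes in short steps, Python scripts to look and compute and a tool call to move; the robot and the scene stay as the last step left them, time stands still between calls to the robot, and variables do not carry over. Pictures are saved under pics/ and viewed, and the job is handed in when it is done.

Besides the shell and the picture viewer there is one more tool, called after "Request:" by a JSON object that holds its "op" and its "data", one argument or row to a line. jog_arm: Moves the arm, as the interface text tells. Its arguments: {"type":"object","properties":{"deltas":{"type":"array","items":{"type":"array","items":{"type":"number"}}},"grip_force":{"type":"number"}},"required":["deltas"]}

```bash
ls; mkdir -p pics; python3 - <<'E'
from bench import env
import cv2
print(env.get_obs())
for n in ["scene","top","wrist"]:
    s=env.snapshot(n); cv2.imwrite(f"pics/{n}0.png",s["color"][:,:,::-1])
    print(n,{k:s[k] for k in s if k!="color"})
E
```

```text
pics
{'t': 0.0, 'joint_pos': array([ 9.23387112e+01,  1.46545494e+01,  6.12990329e+00, -2.85789903e-02,
       -8.15838792e+01, -1.63049987e+01]), 'dq': array([ 0.07563691, -0.13121189,  0.00860219, -0.00201698,  0.00109394,
        0.06316767]), 'tau': array([ 3.87923264e-04, -3.86627448e+01,  2.37941551e+01,  5.36522090e+00,
       -6.09536452e-03, -6.58279959e-06]), 'tcp_pos': array([0.13258017, 0.53330302, 0.25237294]), 'orientation': array([ -89.99665771,   -0.11209647, -103.97050042]), 'force': array([ 0.52402469,  0.60341423, -0.11488306]), 'wrist_torque': array([ 0.00539013, -0.02902005,  0.03014214]), 'gripper_width': 0.0853472576042761}
scene {'fx': 483.85639571480124, 'fy': 483.85639571480124, 'cx': 284.0981475989493, 'cy': 207.02065198990942, 'camera_from_world': array([[-0.84522966,  0.53421423, -0.01421212,  0.50523596],
       [-0.43411363, -0.67085582,  0.6012469 ,  0.20004811],
       [ 0.31166036,  0.51436138,  0.79893691, -1.44335802],
       [ 0.        ,  0.        ,  0.        ,  1.        ]])}
top {'fx': 464.86166410237814, 'fy': 464.86166410237814, 'cx': 274.91074275987535, 'cy': 213.4769763901024, 'camera_from_world': array([[ 1.44794261e-02, -9.99894847e-01, -8.01310822e-04,
        -2.35476358e-03],
       [ 9.80850892e-01,  1.40479783e-02,  1.94252879e-01,
        -6.04536936e-01],
       [-1.94221196e-01, -3.59863664e-03,  9.80951159e-01,
        -1.07461430e+00],
       [ 0.00000000e+00,  0.00000000e+00,  0.00000000e+00,
         1.00000000e+00]])}
wrist {'fx': 322.35582641782923, 'fy': 322.35582641782923, 'cx': 281.9906271069143, 'cy': 206.85044848644654, 'camera_from_world': array([[-0.24220514, -0.97022453,  0.00101629,  0.54925818],
       [ 0.92853502, -0.23210135, -0.28974418,  0.03804212],
       [ 0.28135279, -0.06923387,  0.95710359, -0.37818144],
       [ 0.        ,  0.        ,  0.        ,  1.        ]])}
```

View pics/scene0.png

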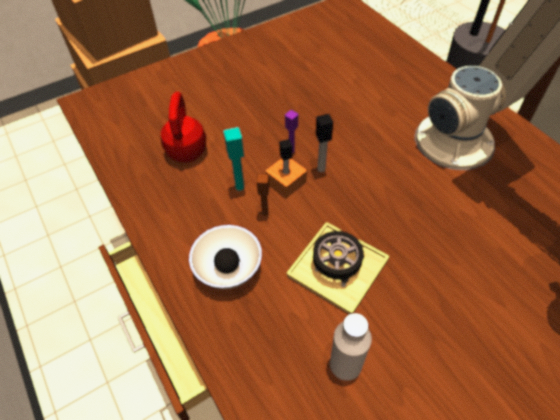

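View pics/top0.png

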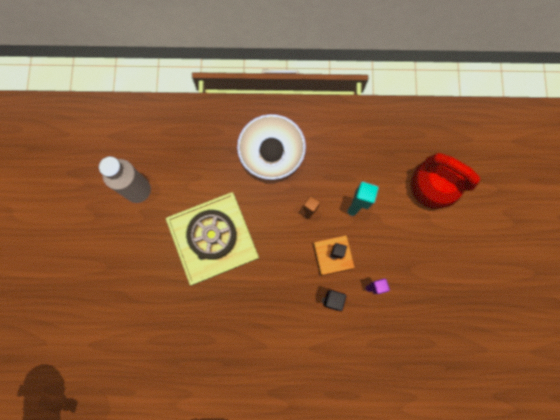

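View pics/wrist0.png

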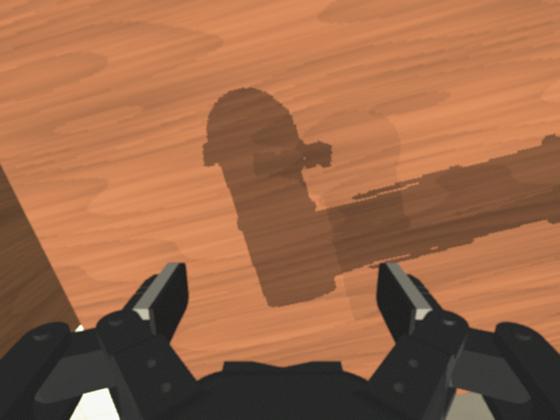

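```bash
cat > h.py <<'E'
import numpy as np, cv2
from bench import env
def ray(s,u,v,z):
    T=s["camera_from_world"];R=T[:3,:3];t=T[:3,3]
    o=-R.T@t; d=R.T@np.array([(u-s["cx"])/s["fx"],-(v-s["cy"])/s["fy"],-1.])
    return o+d*((z-o[2])/d[2])
def proj(s,p):
    c=s["camera_from_world"]@np.append(p,1); return np.array([s["cx"]+s["fx"]*c[0]/-c[2], s["cy"]-s["fy"]*c[1]/-c[2]])
def crop(s,u0,v0,u1,v1,k,name):
    im=s["color"][v0:v1,u0:u1,::-1]; cv2.imwrite("pics/"+name,cv2.resize(im,None,fx=k,fy=k,interpolation=cv2.INTER_CUBIC))
E
python3 - <<'E'
from h import *
s=env.snapshot("top"); c=env.snapshot("scene")
crop(s,160,185,265,290,5,"tstand.png"); crop(s,290,180,400,320,5,"thold.png")
crop(c,220,100,350,220,5,"shold.png"); crop(c,280,215,400,320,5,"sstand.png")
E
```

```text
(no output)
```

View pics/tstand.png

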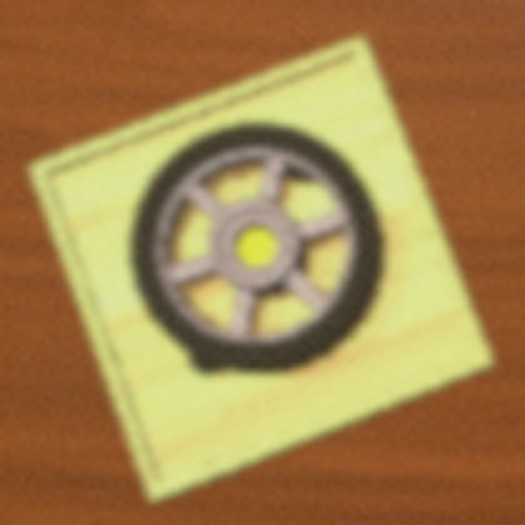

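View pics/thold.png

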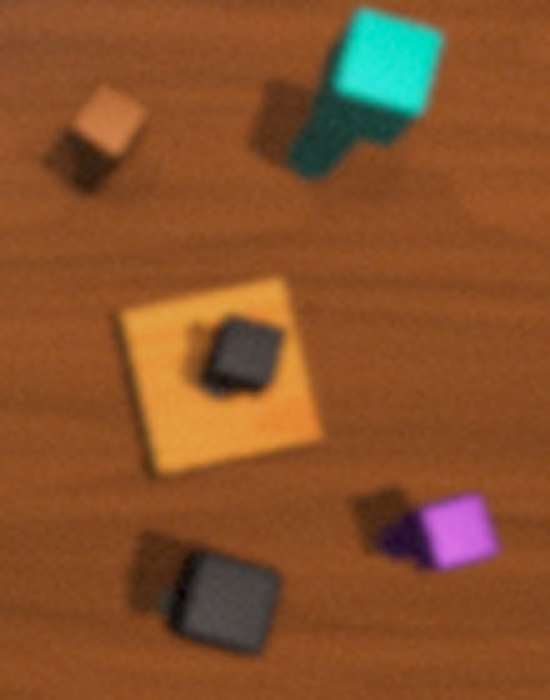

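View pics/shold.png

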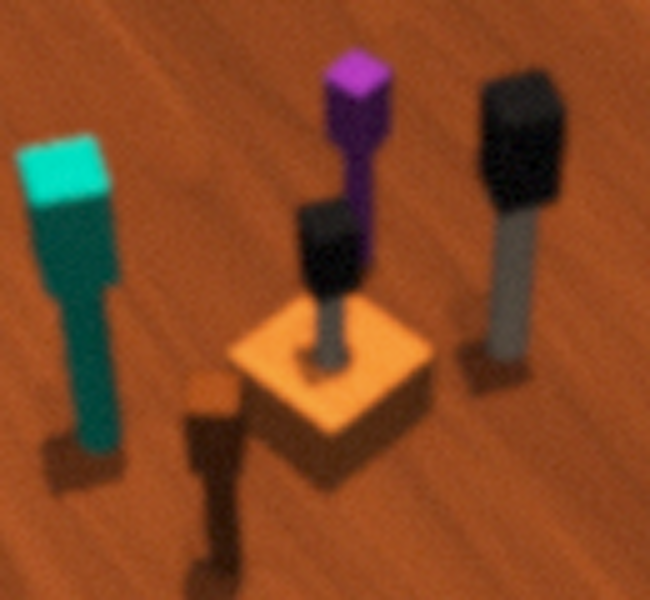

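View pics/sstand.png

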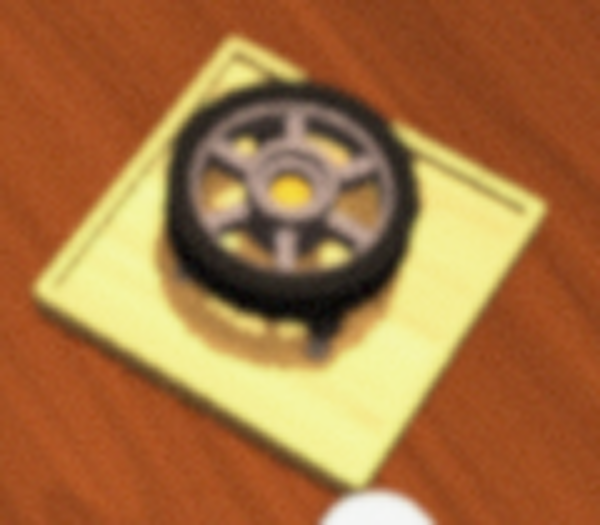

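```bash
python3 - <<'E'
from h import *
s=env.snapshot("top"); c=env.snapshot("scene")
def R(cam,u,v,k,u0,v0,z): return ray(cam,u0+(u+.5)/k-.5,v0+(v+.5)/k-.5,z)
st=np.array([R(s,u,v,5,160,185,.02) for u,v in [(365,37),(495,365),(153,502),(30,168)]])
print("stand top",st.mean(0),np.linalg.norm(np.diff(st,axis=0),axis=1))
st=np.array([R(c,u,v,5,280,215,.02) for u,v in [(233,36),(548,205),(360,490),(33,290)]])
print("stand scene",st.mean(0),np.linalg.norm(np.diff(st,axis=0),axis=1))
h=np.array([R(s,u,v,5,290,180,.05) for u,v in [(120,312),(285,278),(323,438),(158,475)]])
print("holder top",h.mean(0),np.linalg.norm(np.diff(h,axis=0),axis=1))
h=np.array([R(c,u,v,5,220,100,.05) for u,v in [(436,352),(330,435),(228,353)]])
print("holder scene",(h[0]+h[2])/2,np.linalg.norm(np.diff(h,axis=0),axis=1))
# black handle/tyre/brass masks
for cam,n in((s,"top"),(c,"scene")):
    rgb=cam["color"].astype(int); hsv=cv2.cvtColor(cam["color"],cv2.COLOR_RGB2HSV)
    b=(hsv[:,:,2]<(75 if n=="top" else 60))&(hsv[:,:,1]<140)
    nl,lab,stt,cen=cv2.connectedComponentsWithStats(b.astype(np.uint8))
    for i in range(1,nl):
        if stt[i,4]>60 and stt[i,4]<4000: print(n,"dark",stt[i],cen[i].round(1))
    y0=np.array(proj(cam,st.mean(0)+[0,0,.045])).astype(int)
    m=np.zeros_like(b);m[y0[1]-15:y0[1]+15,y0[0]-15:y0[0]+15]=1
    y=m&(hsv[:,:,1]>150)&(hsv[:,:,0]>20)&(hsv[:,:,0]<36)&(hsv[:,:,2]>130)
    nl,lab,stt,cen=cv2.connectedComponentsWithStats(y.astype(np.uint8))
    for i in range(1,nl):
        if stt[i,4]>8: print(n,"brass",stt[i],cen[i],ray(cam,*cen[i],.064))
    # tyre outer
E
```

```text
stand top [0.54839638 0.16344954 0.02      ] [0.18038284 0.18019143 0.17989673]
stand scene [0.54838155 0.16720497 0.02      ] [0.1804909  0.1819525  0.18055622]
holder top [ 0.50698871 -0.13763741  0.05      ] [0.08238189 0.07932963 0.0816107 ]
holder scene [ 0.50612547 -0.13403309  0.05      ] [0.08150151 0.0803784 ]
top dark [ 203   79  155   12 1433] [279.3  84.1]
top dark [261 139  22  22 373] [271.2 149.5]
top dark [347 189  25  27 179] [355.3 206. ]
top dark [188 211  47  47 327] [213.3 238.5]
top dark [331 245  14  13  78] [336.4 251.3]
top dark [322 290  23  21 185] [332.6 299.3]
top brass [208 231   6   6  32] [210.5 233.5] [0.55219343 0.16074515 0.064     ]
scene dark [470   0  19  36 248] [478.5  18.5]
scene dark [448  39  38  29 556] [463.3  56. ]
scene dark [429  99  29  35 740] [443.1 116. ]
scene dark [317 115  15  29 302] [324.1 127.3]
scene dark [280 139  13  22 168] [286.1 148.4]
scene dark [314 232  49  51 569] [337.  261.3]
scene dark [215 249  24  24 438] [226.3 260.6]
scene dark [  0 284  43 136 718] [ 20. 357.]
scene brass [335 251   7   5  27] [337.59259259 252.85185185] [0.54938999 0.16076741 0.064     ]
```

```bash
python3 - <<'E'
from h import *
s=env.snapshot("top"); c=env.snapshot("scene")
crop(s,325,240,355,270,20,"th.png"); crop(c,270,135,305,175,15,"sh.png")
E
```

```text
(no output)
```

View pics/th.png

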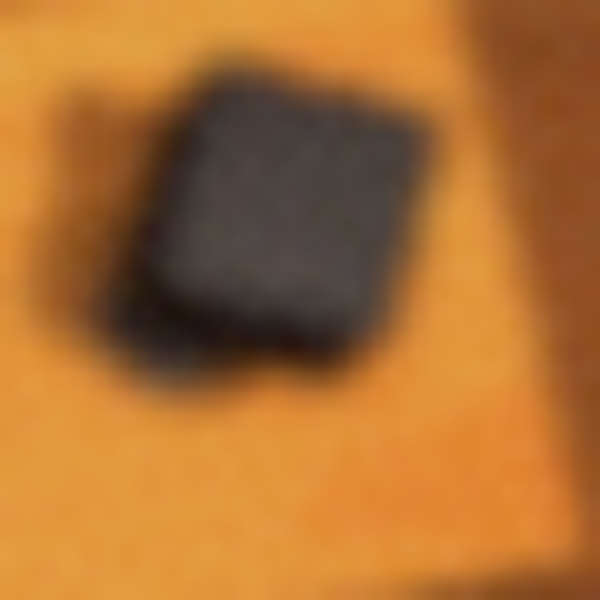

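View pics/sh.png

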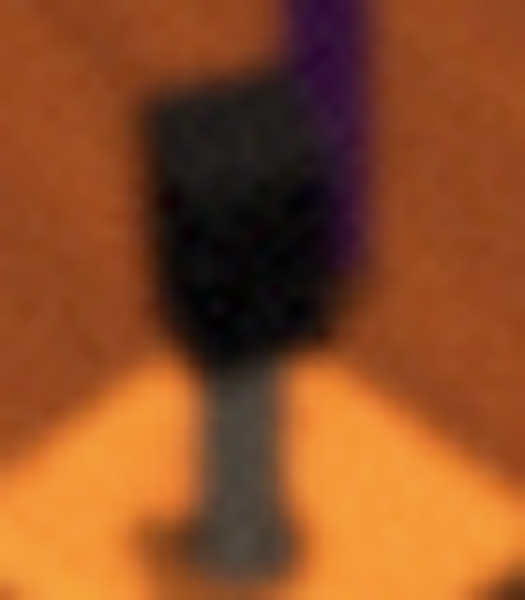

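```bash
python3 - <<'E'
from h import *
s=env.snapshot("top"); c=env.snapshot("scene")
def R(cam,u,v,k,u0,v0,z): return ray(cam,u0+(u+.5)/k-.5,v0+(v+.5)/k-.5,z)
h=np.array([R(s,u,v,20,325,240,.155) for u,v in [(215,65),(430,120),(375,345),(155,270)]])
d=np.diff(h,axis=0)
print(h.mean(0),np.linalg.norm(d,axis=1),np.degrees(np.arctan2(d[:,1],d[:,0])))
h2=np.array([R(c,u,v,15,270,135,.155) for u,v in [(150,100),(285,70),(330,130),(170,180)]])
d=np.diff(h2,axis=0)
print(h2.mean(0),np.linalg.norm(d,axis=1),np.degrees(np.arctan2(d[:,1],d[:,0])))
# neighbours' footprints from scene base pixels (z=0)
print("bigblack base",R(c,505,350,5,220,100,0),"purple",R(c,360,265,5,220,100,0),"brown",R(c,222,572,5,220,100,0),"teal",R(c,100,445,5,220,100,0))
for n,(u,v,uu,vv) in dict(bigblack=(225,600,520,75+12),purple=(455,530,358,72),brown=(108,120,213,393),teal=(388,62,62,172)).items():
    # triangulate top centers
    best=min(np.arange(.08,.35,.002),key=lambda z:np.linalg.norm(R(s,u,v,5,290,180,z)-R(c,uu,vv,5,220,100,z)))
    print(n,best,R(s,u,v,5,290,180,best))
E
```

```text
[ 0.50694118 -0.13631693  0.155     ] [0.02426038 0.02566644 0.02525452] [-103.71157444  165.57317586   71.80967669]
[ 0.50653023 -0.13532266  0.155     ] [0.0239851  0.01619264 0.02933918] [164.20633961  85.47403036  -9.57997405]
bigblack base [ 0.39919031 -0.11924232  0.        ] purple [ 0.43257025 -0.22008323  0.        ] brown [ 0.61538272 -0.07230808  0.        ] teal [ 0.62749651 -0.18404047  0.        ]
bigblack 0.19800000000000012 [ 0.39803014 -0.1196772   0.198     ]
purple 0.14400000000000007 [ 0.43034743 -0.22728467  0.144     ]
brown 0.14200000000000007 [ 0.61213403 -0.07588828  0.142     ]
teal 0.20400000000000013 [ 0.62555655 -0.1910799   0.204     ]
```

Request:
{"op": "jog_arm", "data": {
  "deltas": [
    [18, -32, 0, 0, 0, 0, 1],
    [18, -32, 0, 0, 0, 0, 1],
    [18, -32, 0, 0, 0, 0, 1],
    [18, -32, 0, 0, 0, 0, 1],
    [18, -32, 0, 0, 0, 0, 1]
  ],
  "grip_force": 60
}}

```text
t: 0.97
tcp_pos: [0.2232, 0.3721, 0.2534]
orientation: [-90.0, 0.0, -103.9]
force: [0.3, 0.5, -0.0]
gripper_width: 0.0857
```

Request:
{"op": "jog_arm", "data": {
  "deltas": [
    [18, -32, 0, 0, 0, 0, 1],
    [18, -32, 0, 0, 0, 0, 1],
    [18, -32, 0, 0, 0, 0, 1],
    [18, -32, 0, 0, 0, 0, 1],
    [18, -32, 0, 0, 0, 0, 1]
  ]
}}

```text
t: 1.38
tcp_pos: [0.3131, 0.2121, 0.2537]
orientation: [-90.0, 0.1, -103.9]
force: [0.4, 0.8, 1.3]
gripper_width: 0.0853
```

Request:
{"op": "jog_arm", "data": {
  "deltas": [
    [18, -32, 0, 0, 0, 0, 1],
    [18, -32, 0, 0, 0, 0, 1],
    [18, -32, 0, 0, 0, 0, 1],
    [18, -32, 0, 0, 0, 0, 1],
    [18, -32, 0, 0, 0, 0, 1]
  ]
}}

```text
t: 1.8
tcp_pos: [0.4032, 0.0519, 0.2537]
orientation: [-89.9, 0.0, -104.0]
force: [0.7, 1.2, -1.1]
gripper_width: 0.0851
```

Request:
{"op": "jog_arm", "data": {
  "deltas": [
    [20, -36, 0, 0, 0, 0, 1],
    [20, -36, 0, 0, 0, 0, 1],
    [20, -36, 0, 0, 0, 0, 1],
    [20, -36, 0, 0, 0, 0, 1],
    [23, -40, 0, 0, 0, 0, 1]
  ]
}}

```text
t: 2.22
tcp_pos: [0.504, -0.1286, 0.2534]
orientation: [-90.0, 0.0, -104.0]
force: [1.1, 0.8, 0.4]
gripper_width: 0.0853
```

```bash
python3 - <<'E'
from h import *
w=env.snapshot("wrist"); crop(w,0,0,560,420,1,"w1.png")
T=w["camera_from_world"]; print(-T[:3,:3].T@T[:3,3], env.get_obs()["tcp_pos"])
print(proj(w,[.507,-.136,.155]))
E
```

```text
[ 0.57543606 -0.14662166  0.37341564] [ 0.50640498 -0.13385741  0.25212387]
[291.10790375 210.84323034]
```

View pics/w1.png

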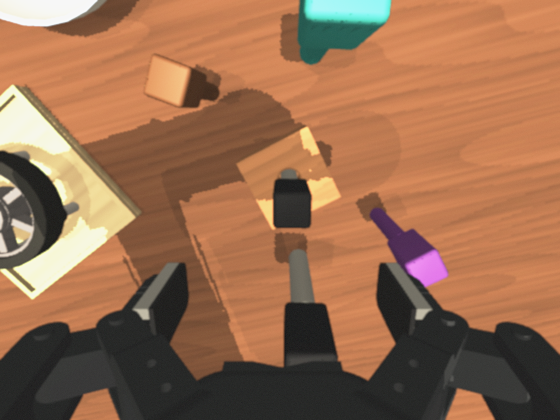

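```bash
python3 - <<'E'
from h import *
w=env.snapshot("wrist"); 
g=w["color"][160:240,255:330,::-1].astype(float)*2.5; cv2.imwrite("pics/w1c.png",cv2.resize(np.clip(g,0,255).astype(np.uint8),None,fx=7,fy=7,interpolation=cv2.INTER_CUBIC))
E
```

```text
(no output)
```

View pics/w1c.png

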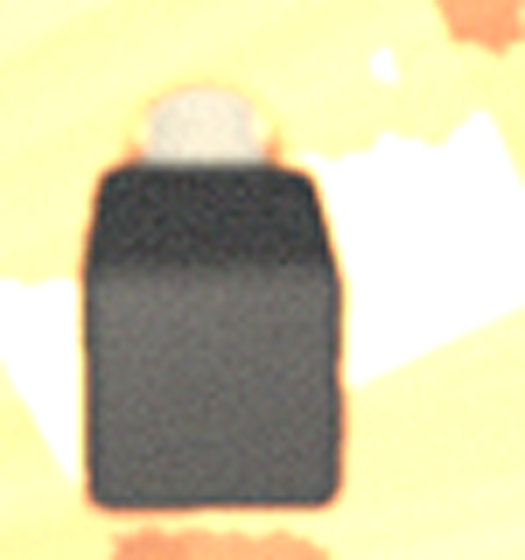

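```bash
python3 - <<'E'
from h import *
w=env.snapshot("wrist"); f=lambda u,v:ray(w,255+(u+.5)/7-.5,160+(v+.5)/7-.5,.155)
print(f(214,385)); print(np.linalg.norm(f(88,385)-f(340,385)),np.linalg.norm(f(214,265)-f(214,505)))
print(env.get_obs()["tcp_pos"],env.get_obs()["orientation"],env.get_obs()["force"])
E
```

```text
[ 0.50640178 -0.13373262  0.155     ]
0.025469595438994717 0.025552939459171576
[ 0.50400829 -0.12874975  0.25207198] [-9.01136636e+01 -3.78457233e-02 -1.04229915e+02] [-0.76993254 -0.49916231  0.10944791]
```

Request:
{"op": "jog_arm", "data": {
  "deltas": [
    [0, -4.5, -20, 0, 0, 0, 1],
    [0, 0, -30, 0, 0, 0, 1],
    [0, 0, -30, 0, 0, 0, 1],
    [0, 0, -25, 0, 0, 0, 1],
    [0, 0, -15, 0, 0, 0, 1]
  ]
}}

```text
t: 2.78
tcp_pos: [0.5017, -0.1296, 0.1307]
orientation: [-90.2, 0.0, -103.9]
force: [-0.7, 0.1, -0.5]
gripper_width: 0.0849
```

Request:
{"op": "jog_arm", "data": {
  "deltas": [
    [0, 0, 0, 0, 0, 0, 1],
    [0, 0, 0, 0, 0, 0, -1],
    [0, 0, 0, 0, 0, 0, -1],
    [0, 0, 0, 0, 0, 0, -1],
    [0, 0, 0, 0, 0, 0, -1]
  ]
}}

```text
t: 3.2
tcp_pos: [0.5043, -0.1307, 0.1347]
orientation: [-89.8, 0.0, -103.9]
force: [0.3, -1.0, 0.2]
gripper_width: 0.0385
```

Request:
{"op": "jog_arm", "data": {
  "deltas": [
    [0, 0, 0, 0, 0, 0, -1],
    [0, 0, 0, 0, 0, 0, -1],
    [0, 0, 0, 0, 0, 0, -1],
    [0, 0, 0, 0, 0, 0, -1],
    [0, 0, 0, 0, 0, 0, -1]
  ]
}}

```text
t: 3.62
tcp_pos: [0.5041, -0.1316, 0.1345]
orientation: [-89.9, -0.1, -104.0]
force: [-1.3, -2.7, 7.5]
gripper_width: 0.0274
```

```bash
python3 - <<'E'
from h import *
w=env.snapshot("wrist"); crop(w,0,0,560,420,1,"w2.png");w=env.snapshot("scene"); crop(w,220,80,400,220,4,"s2.png")
print(env.get_obs())
E
```

```text
{'t': 3.7167, 'joint_pos': array([  2.66527734,  15.22364576, -10.86120841,   0.09338002,
       -63.81686429,  73.33652649]), 'dq': array([-0.00027941, -0.04760715, -0.06391663, -0.02272845, -0.07882389,
       -0.00556787]), 'tau': array([ 1.32576786e+00, -3.41090477e+01,  2.01806760e+01,  3.31651881e+00,
        5.21559343e-01,  2.68496042e-03]), 'tcp_pos': array([ 0.50406435, -0.13160003,  0.13452211]), 'orientation': array([-8.98818252e+01, -5.21730833e-02, -1.03957119e+02]), 'force': array([-0.70289005, -2.43942206,  5.4624127 ]), 'wrist_torque': array([-0.96230023,  0.52206645,  0.03439092]), 'gripper_width': 0.026874005289224814}
```

View pics/w2.png

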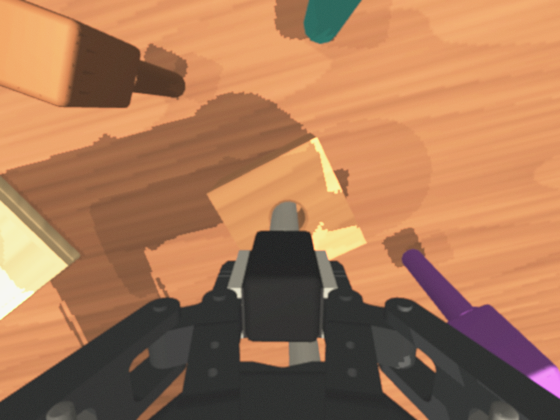

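View pics/s2.png

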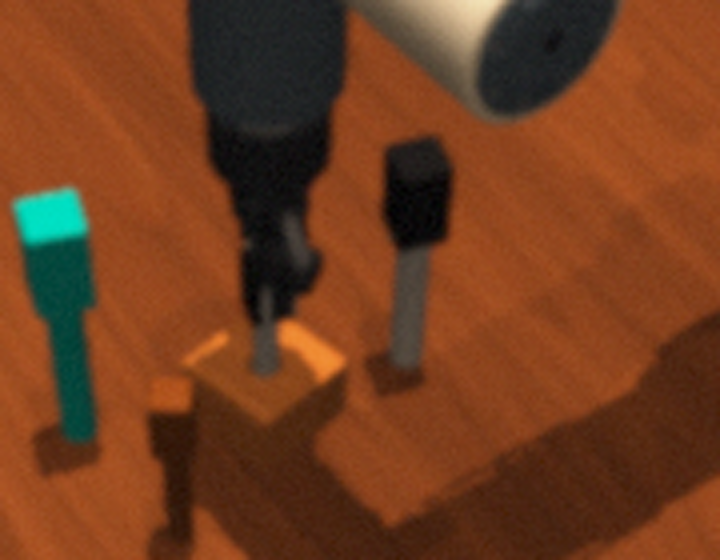

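Request:
{"op": "jog_arm", "data": {
  "deltas": [
    [0, 0, 5, 0, 0, 0, -1],
    [0, 0, 10, 0, 0, 0, -1],
    [0, 0, 10, 0, 0, 0, -1],
    [0, 0, 15, 0, 0, 0, -1],
    [0, 0, 10, 0, 0, 0, -1]
  ]
}}

```text
t: 4.13
tcp_pos: [0.5035, -0.1306, 0.1843]
orientation: [-90.0, 0.0, -104.0]
force: [-0.1, -0.3, -2.7]
gripper_width: 0.0275
```

Request:
{"op": "jog_arm", "data": {
  "deltas": [
    [0, 0, 20, 0, 0, 0, -1],
    [0, 0, 20, 0, 0, 0, -1],
    [0, 0, 20, 0, 0, 0, -1],
    [0, 0, 0, 0, 0, 0, -1],
    [0, 0, 0, 0, 0, 0, -1]
  ]
}}

```text
t: 4.55
tcp_pos: [0.5039, -0.1302, 0.2441]
orientation: [-89.9, 0.1, -104.0]
force: [0.1, 0.5, -3.4]
gripper_width: 0.0272
```

```bash
python3 - <<'E'
from h import *
w=env.snapshot("wrist"); crop(w,0,0,560,420,1,"w3.png");w=env.snapshot("scene"); crop(w,220,60,400,220,4,"s3.png")
o=env.get_obs();print(o["tcp_pos"],o["force"],o["wrist_torque"],o["gripper_width"])
E
```

```text
[ 0.50285563 -0.13024724  0.24212195] [ 0.13193318  0.31406089 -2.79754439] [ 0.01855679  0.04491222 -0.00979632] 0.02748745654941782
```

View pics/w3.png

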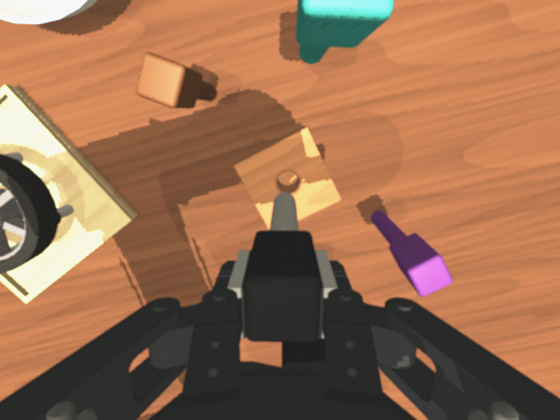

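View pics/s3.png

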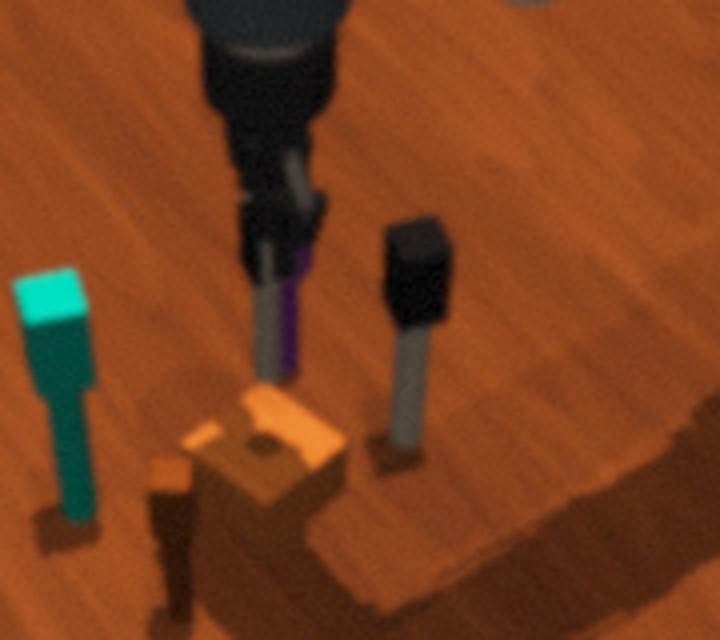

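```bash
python3 - <<'E'
from h import *
w=env.snapshot("wrist")
g=w["color"][160:260,235:335,::-1].astype(float)*2; cv2.imwrite("pics/w3c.png",cv2.resize(np.clip(g,0,255).astype(np.uint8),None,fx=6,fy=6,interpolation=cv2.INTER_CUBIC))
c=env.snapshot("scene");g=c["color"][90:180,260:320,::-1].astype(float)*1.5; cv2.imwrite("pics/s3c.png",cv2.resize(np.clip(g,0,255).astype(np.uint8),None,fx=6,fy=6,interpolation=cv2.INTER_CUBIC))
t=env.snapshot("top");g=t["color"][210:290,300:380,::-1].astype(float)*1.5; cv2.imwrite("pics/t3c.png",cv2.resize(np.clip(g,0,255).astype(np.uint8),None,fx=6,fy=6,interpolation=cv2.INTER_CUBIC))
o=env.get_obs()["tcp_pos"]
for k in (.1,.12,.145): print(proj(w,[.504,-.1305,.2425+.003+.025-.145+(k-.1)*0]),proj(c,[.504,-.1305,.123]))
print("top tip",proj(t,[.504,-.1305,.123]))
E
```

```text
[282.07127979 207.6411205 ] [287.09625433 151.98847834]
[282.07127979 207.6411205 ] [287.09625433 151.98847834]
[282.07127979 207.6411205 ] [287.09625433 151.98847834]
top tip [334.74666249 252.44255504]
```

View pics/w3c.png

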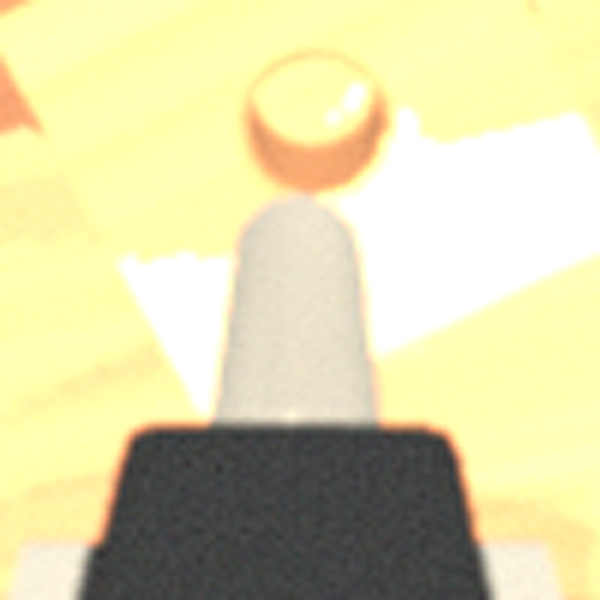

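View pics/s3c.png

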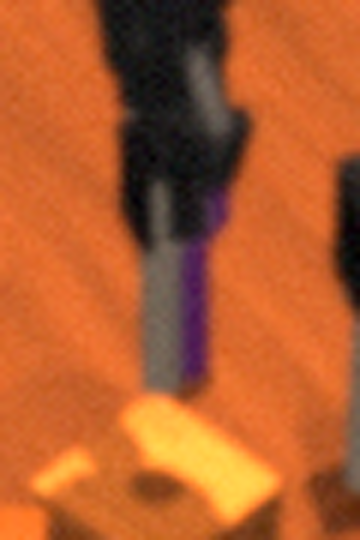

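```bash
python3 - <<'E'
from h import *
w=env.snapshot("wrist");o=env.get_obs();print(o["tcp_pos"])
P=o["tcp_pos"]
f=lambda u,v,z:ray(w,235+(u+.5)/6-.5,160+(v+.5)/6-.5,z)
print("hole",f(316,120,.05), "width",f(386,120,.05)-f(246,120,.05))
for z in(.265,.218,.17,.12): q=proj(w,[.504,-.1305,z]); print(z,(q-[235,160])*6)
print("tip",f(297,255,.12),np.linalg.norm(f(238,255,.12)-f(357,255,.12)), "shaft@.215",f(296,430,.21),"tipfar",f(297,198,.12))
E
```

```text
[ 0.50305189 -0.1307336   0.24227839]
hole [ 0.50831047 -0.13731265  0.05      ] width [-0.00556808 -0.02232162  0.        ]
0.265 [273.35017302 985.7689277 ]
0.218 [276.11593002 619.22513706]
0.17 [277.68729238 410.97361015]
0.12 [278.71677887 274.53650484]
tip [ 0.50640907 -0.13321987  0.12      ] 0.015487054470664886 shaft@.215 [ 0.51697635 -0.13522795  0.21      ] tipfar [ 0.51383794 -0.13505901  0.12      ]
```

Request:
{"op": "jog_arm", "data": {
  "deltas": [
    [3, 20, 0, 0, 0, 0, -1],
    [5, 35, 0, 0, 0, 0, -1],
    [6, 38, 0, 0, 0, 0, -1],
    [6, 38, 0, 0, 0, 0, -1],
    [6, 38, 0, 0, 0, 0, -1]
  ]
}}

```text
t: 5.27
tcp_pos: [0.5292, 0.0397, 0.2429]
orientation: [-90.0, -0.0, -104.0]
force: [1.1, -1.4, -2.4]
gripper_width: 0.0273
```

Request:
{"op": "jog_arm", "data": {
  "deltas": [
    [6, 38, 0, 0, 0, 0, -1],
    [5, 36, 0, 0, 0, 0, -1],
    [4, 30, 0, 0, 0, 0, -1],
    [3.5, 21, 0, 0, 0, 0, -1],
    [0, 0, 0, 0, 0, 0, -1]
  ]
}}

```text
t: 5.68
tcp_pos: [0.548, 0.1669, 0.2417]
orientation: [-90.1, -0.0, -103.8]
force: [-0.5, -1.1, -2.9]
gripper_width: 0.0274
```

```bash
python3 - <<'E'
from h import *
w=env.snapshot("wrist"); crop(w,0,0,560,420,1,"w4.png")
g=w["color"][130:260,225:345,::-1].astype(float)*1.5; cv2.imwrite("pics/w4c.png",cv2.resize(np.clip(g,0,255).astype(np.uint8),None,fx=5,fy=5,interpolation=cv2.INTER_CUBIC))
o=env.get_obs();print(o["tcp_pos"],o["force"])
E
```

```text
[0.54780127 0.16500575 0.2419862 ] [-0.81727845 -0.51569359 -2.29369109]
```

View pics/w4.png

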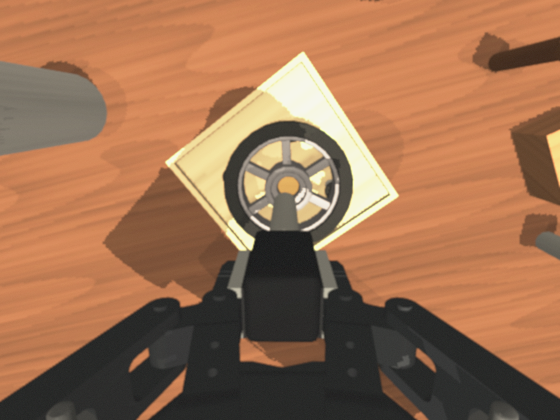

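View pics/w4c.png

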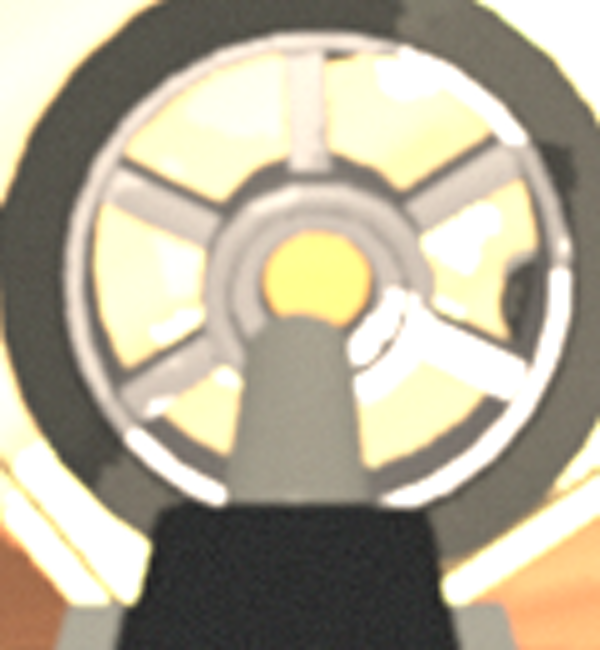

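```bash
python3 - <<'E'
from h import *
w=env.snapshot("wrist");o=env.get_obs();print(o["tcp_pos"])
f=lambda u,v,z:ray(w,225+(u+.5)/5-.5,130+(v+.5)/5-.5,z)[:2]
T=w["camera_from_world"][:3,:3]; up=T[1,:2]/np.linalg.norm(T[1,:2]); print("up",up)
print("bore via rim",f(317,232,.072)-.0105*up, "width",np.linalg.norm(f(262,283,.068)-f(372,283,.068)))
print("hub",f(318,182,.08)-.022*up,np.linalg.norm(f(205,280,.08)-f(432,280,.08)))
print("recess?",f(320,205,.08)-.016*up)
print("rim wheel inner via cols", f(318,283,.08))
for z in(.117,.12,.123): print("tip",f(297,317,z)-.0077*up,np.linalg.norm(f(247,340,z)-f(349,340,z)))
# tyre centre: whole-picture ellipse
hsv=cv2.cvtColor(w["color"],cv2.COLOR_RGB2HSV)
print([w["color"][125,290],w["color"][185,228]])
E
```

```text
[0.54773327 0.16370054 0.2423593 ]
up [ 0.97087463 -0.23958808]
bore via rim [0.55085871 0.15845607] width 0.020560163776989257
hub [0.54995452 0.15870851] 0.0406731688339944
recess? [0.55171761 0.15788523]
rim wheel inner via cols [0.55359481 0.15770257]
tip [0.55025039 0.16265433] 0.016054768993986585
tip [0.55100758 0.16248866] 0.01585802207121957
tip [0.55176477 0.16232298] 0.015661275148452558
[array([58, 56, 49], dtype=uint8), array([59, 57, 50], dtype=uint8)]
```

Request:
{"op": "jog_arm", "data": {
  "deltas": [
    [0, -4, 0, 0, 0, 0, -1],
    [0, 0, -12, 0, 0, 0, -1],
    [0, 0, -12, 0, 0, 0, -1],
    [0, 0, -7, 0, 0, 0, -1],
    [0, 0, 0, 0, 0, 0, -1]
  ]
}}

```text
t: 6.2
tcp_pos: [0.5471, 0.1576, 0.2106]
orientation: [-90.2, -0.1, -104.1]
force: [-1.7, -0.1, -2.0]
gripper_width: 0.0277
```

```bash
python3 - <<'E'
from h import *
w=env.snapshot("wrist")
g=w["color"][130:260,225:345,::-1].astype(float)*1.5; cv2.imwrite("pics/w5c.png",cv2.resize(np.clip(g,0,255).astype(np.uint8),None,fx=5,fy=5,interpolation=cv2.INTER_CUBIC))
s=env.snapshot("top");crop(s,180,190,260,270,6,"t5.png")
s=env.snapshot("scene");crop(s,290,180,390,290,6,"s5.png")
o=env.get_obs();print(o["tcp_pos"],o["force"],o["wrist_torque"])
E
```

```text
[0.54838692 0.15853759 0.21308913] [-0.22548372  0.08312468 -2.39785517] [-0.04195281 -0.00289412 -0.04738415]
```

View pics/w5c.png

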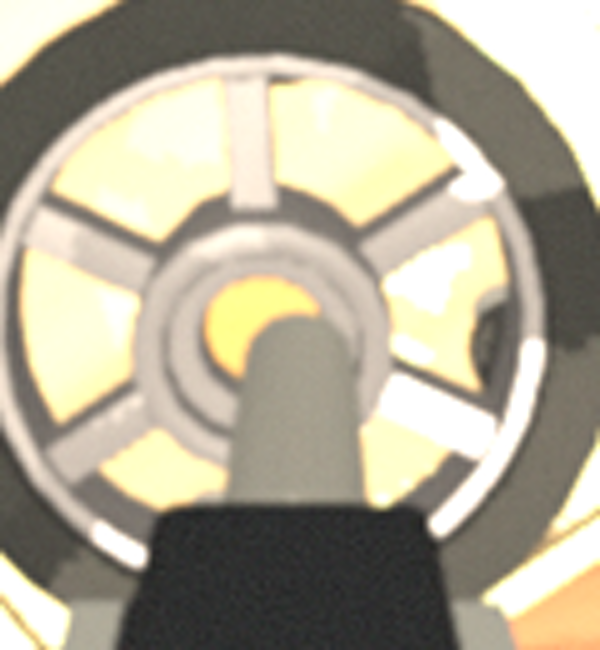

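View pics/s5.png

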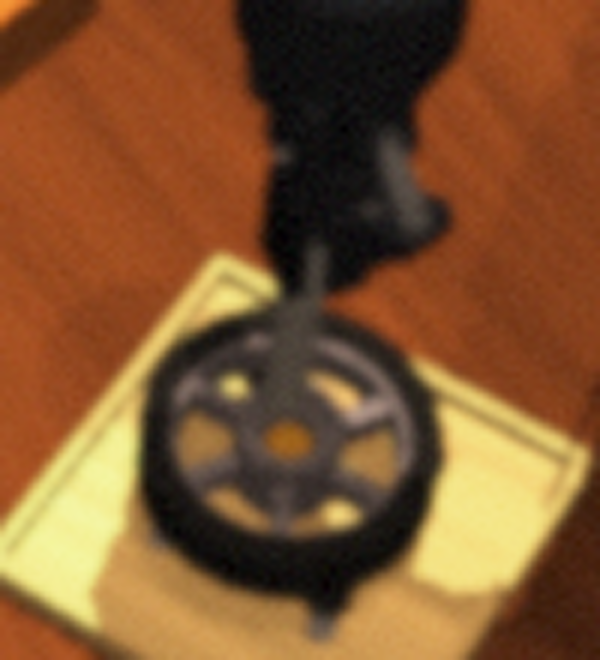

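```bash
python3 - <<'E'
from h import *
w=env.snapshot("wrist");o=env.get_obs();print(o["tcp_pos"])
T=w["camera_from_world"];up=T[1,:2]/np.linalg.norm(T[1,:2]);print(-T[:3,:3].T@T[:3,3])
f=lambda u,v,z:ray(w,225+(u+.5)/5-.5,130+(v+.5)/5-.5,z)[:2]
print("bore via rim",f(263,276,.072)-.0105*up, "width",np.linalg.norm(f(203,325,.07)-f(323,325,.07)))
print("hub",f(263,222,.08)-.022*up,np.linalg.norm(f(134,330,.08)-f(390,330,.08)))
print("recess",f(262,248,.08)-.016*up)
for z in(.087,.09,.093): print("tip",f(299,317,z)-.0077*up,np.linalg.norm(f(248,340,z)-f(351,340,z)))
E
```

```text
[0.54847627 0.15880204 0.21324483]
[0.61969316 0.14051328 0.33309731]
bore via rim [0.55265519 0.16164816] width 0.02022851883622885
hub [0.5517619  0.16169534] 0.04155243217778942
recess [0.55353958 0.16143593]
tip [0.55086185 0.15603348] 0.01628534083726959
tip [0.55160986 0.15586704] 0.016086817646823116
tip [0.55235787 0.1557006 ] 0.01588829445637656
```

View pics/t5.png

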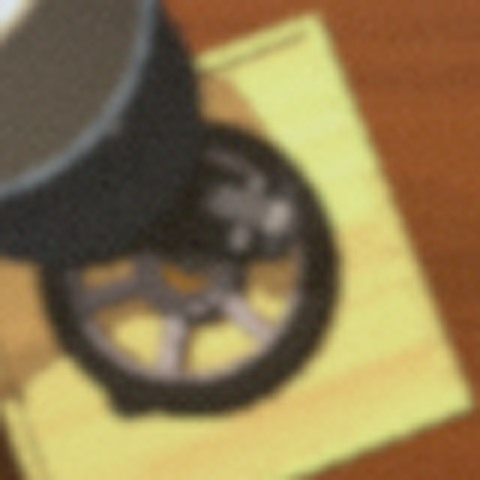

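Request:
{"op": "jog_arm", "data": {
  "deltas": [
    [0.5, 3, 0, 0, 0, 0, -1],
    [0.5, 2.5, 0, 0, 0, 0, -1],
    [0, 0, 0, 0, 0, 0, -1],
    [0, 0, 0, 0, 0, 0, -1],
    [0, 0, 0, 0, 0, 0, -1]
  ]
}}

```text
t: 6.82
tcp_pos: [0.549, 0.1648, 0.2123]
orientation: [-90.0, 0.0, -104.0]
force: [1.4, -0.4, -2.1]
gripper_width: 0.0277
```

```bash
python3 - <<'E'
from h import *
o=env.get_obs();print(o["tcp_pos"])
w=env.snapshot("wrist")
g=w["color"][130:260,225:345,::-1].astype(float)*1.5; cv2.imwrite("pics/w6c.png",cv2.resize(np.clip(g,0,255).astype(np.uint8),None,fx=5,fy=5,interpolation=cv2.INTER_CUBIC))
o=env.get_obs();print(o["tcp_pos"],o["force"],o["wrist_torque"])
T=w["camera_from_world"];up=T[1,:2]/np.linalg.norm(T[1,:2]);print(-T[:3,:3].T@T[:3,3])
np.save("T6.npy",T)
E
```

```text
[0.54901808 0.16475788 0.21232934]
[0.54898568 0.16467904 0.21228641] [-0.23790213 -0.91688413 -2.21473073] [-0.03618018  0.02909164 -0.01337501]
[0.62046861 0.14677177 0.3322516 ]
```

View pics/w6c.png

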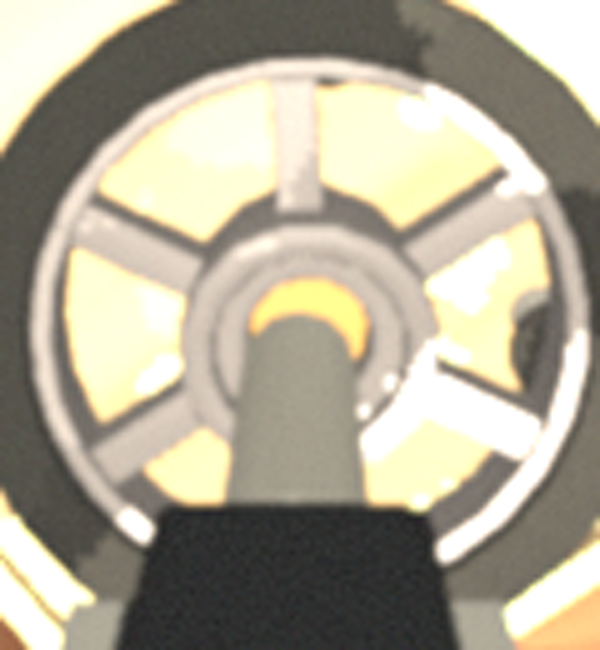

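```bash
python3 - <<'E'
from h import *
w=env.snapshot("wrist"); w["camera_from_world"]=T=np.load("T6.npy")
up=T[1,:2]/np.linalg.norm(T[1,:2])
f=lambda u,v,z:ray(w,225+(u+.5)/5-.5,130+(v+.5)/5-.5,z)[:2]
b=f(309,276,.072)-.0105*up
print("bore",b,"hub",f(310,223,.08)-.022*up,"recess",f(310,250,.08)-.016*up)
# lateral circle: cols -> centre row by hub bottom not visible
for z in(.087,.09,.093):
  t=f(299,317,z)-.0077*up; print("tip",t,"delta mm",(b-t)*1e3,"along up",(b-t)@up*1e3)
E
```

```text
bore [0.55145783 0.16039781] hub [0.55042861 0.16063354] recess [0.55201194 0.16022145]
tip [0.55154714 0.16217273] delta mm [-0.08930683 -1.77491988] along up 0.34232041509079897
tip [0.55229881 0.16200711] delta mm [-0.84098088 -1.60929464] along up -0.42709911399574707
tip [0.55305049 0.16184148] delta mm [-1.59265492 -1.4436694 ] along up -1.1965186430822998
```

Request:
{"op": "jog_arm", "data": {
  "deltas": [
    [-0.5, -1.6, 0, 0, 0, 0, -1],
    [0, 0, -5, 0, 0, 0, -1],
    [0, 0, -5, 0, 0, 0, -1],
    [0, 0, -3, 0, 0, 0, -1],
    [0, 0, 0, 0, 0, 0, -1]
  ]
}}

```text
t: 7.33
tcp_pos: [0.5479, 0.1628, 0.198]
orientation: [-90.1, -0.1, -104.0]
force: [-0.5, -0.1, -1.9]
gripper_width: 0.0275
```

```bash
python3 - <<'E'
from h import *
w=env.snapshot("wrist")
g=w["color"][130:260,225:345,::-1].astype(float)*1.5; cv2.imwrite("pics/w7c.png",cv2.resize(np.clip(g,0,255).astype(np.uint8),None,fx=5,fy=5,interpolation=cv2.INTER_CUBIC))
o=env.get_obs();print(o["tcp_pos"],o["force"],o["wrist_torque"])
E
```

```text
[0.54818053 0.16281739 0.19851995] [ 0.10092965  0.9829514  -2.01083015] [ 0.01959876 -0.00309025  0.05421864]
```

View pics/w7c.png

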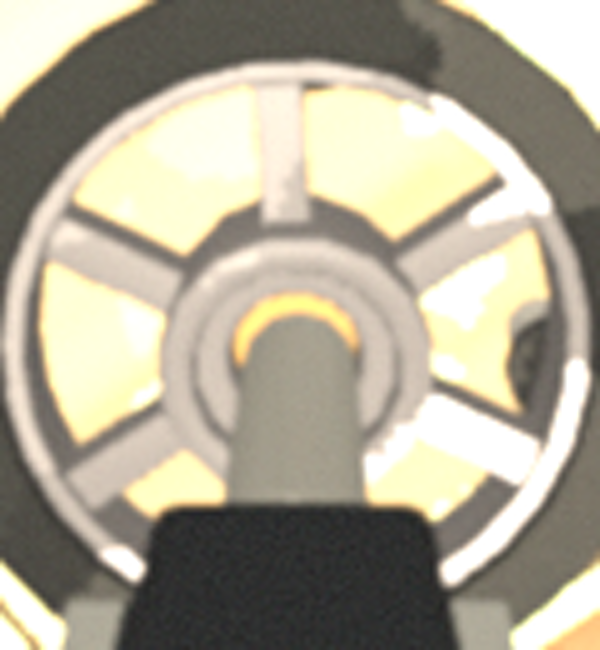

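Request:
{"op": "jog_arm", "data": {
  "deltas": [
    [0, 0.4, -1, 0, 0, 0, -1],
    [0, 0, -1, 0, 0, 0, -1],
    [0, 0, -1, 0, 0, 0, -1],
    [0, 0, -1, 0, 0, 0, -1],
    [0, 0, 0, 0, 0, 0, -1]
  ]
}}

```text
t: 7.8
tcp_pos: [0.5484, 0.1634, 0.1951]
orientation: [-90.0, -0.0, -104.0]
force: [0.1, 0.5, -3.2]
gripper_width: 0.0274
```

Request:
{"op": "jog_arm", "data": {
  "deltas": [
    [0, 0, -1, 0, 0, 0, -1],
    [0, 0, -1, 0, 0, 0, -1],
    [0, 0, -1, 0, 0, 0, -1],
    [0, 0, 0, 0, 0, 0, -1],
    [0, 0, 0, 0, 0, 0, -1]
  ]
}}

```text
t: 8.22
tcp_pos: [0.5485, 0.1634, 0.1922]
orientation: [-90.0, -0.0, -104.0]
force: [0.1, -0.3, -2.1]
gripper_width: 0.0277
```

```bash
python3 - <<'E'
from h import *
o=env.get_obs();print(o["tcp_pos"],o["force"],o["wrist_torque"])
w=env.snapshot("wrist")
g=w["color"][130:260,225:345,::-1].astype(float)*1.5; cv2.imwrite("pics/w8c.png",cv2.resize(np.clip(g,0,255).astype(np.uint8),None,fx=5,fy=5,interpolation=cv2.INTER_CUBIC))
E
```

```text
[0.54845523 0.16338301 0.19219013] [ 0.13035881 -0.31296203 -2.09489768] [-0.01875929  0.04228304 -0.00627879]
```

View pics/w8c.png

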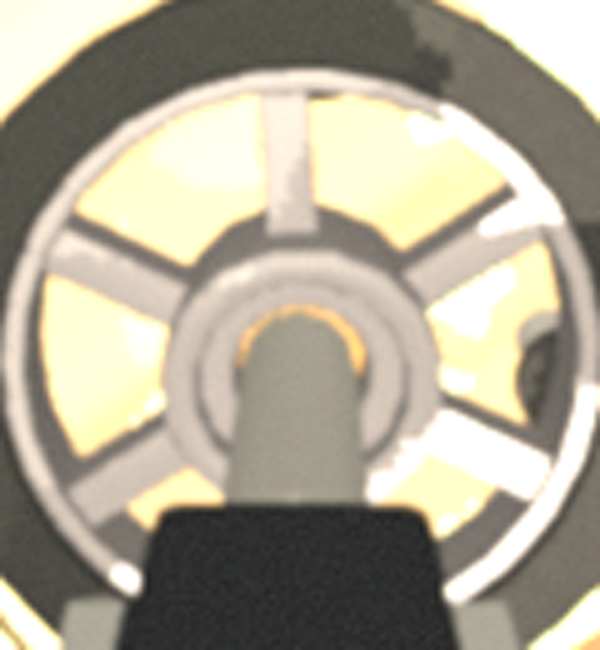

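Request:
{"op": "jog_arm", "data": {
  "deltas": [
    [0, 0, -1, 0, 0, 0, -1],
    [0, 0, -1, 0, 0, 0, -1],
    [0, 0, -1, 0, 0, 0, -1],
    [0, 0, 0, 0, 0, 0, -1],
    [0, 0, 0, 0, 0, 0, -1]
  ]
}}

```text
t: 8.68
tcp_pos: [0.5485, 0.1634, 0.1892]
orientation: [-90.0, -0.0, -104.0]
force: [0.1, 0.1, -2.5]
gripper_width: 0.0275
```

Request:
{"op": "jog_arm", "data": {
  "deltas": [
    [0, 0, -1, 0, 0, 0, -1],
    [0, 0, -1, 0, 0, 0, -1],
    [0, 0, -1, 0, 0, 0, -1],
    [0, 0, 0, 0, 0, 0, -1],
    [0, 0, 0, 0, 0, 0, -1]
  ]
}}

```text
t: 9.1
tcp_pos: [0.5487, 0.1634, 0.1869]
orientation: [-90.0, 0.0, -104.0]
force: [-0.5, 0.4, 2.3]
gripper_width: 0.0272
```

Request:
{"op": "jog_arm", "data": {
  "deltas": [
    [0, 0, -1, 0, 0, 0, -1],
    [0, 0, -1, 0, 0, 0, -1],
    [0, 0, 0, 0, 0, 0, -1],
    [0, 0, 0, 0, 0, 0, -1],
    [0, 0, 0, 0, 0, 0, -1]
  ]
}}

```text
t: 9.52
tcp_pos: [0.5487, 0.1634, 0.1845]
orientation: [-90.0, 0.0, -104.0]
force: [-1.1, -0.6, 4.4]
gripper_width: 0.0276
```

Request:
{"op": "jog_arm", "data": {
  "deltas": [
    [0, 0, -1, 0, 0, 0, -1],
    [0, 0, -1, 0, 0, 0, -1],
    [0, 0, -1, 0, 0, 0, -1],
    [0, 0, -1, 0, 0, 0, -1],
    [0, 0, 0, 0, 0, 0, -1]
  ]
}}

```text
t: 9.93
tcp_pos: [0.5486, 0.1634, 0.18]
orientation: [-90.0, 0.0, -104.0]
force: [-1.4, -0.2, 3.2]
gripper_width: 0.0273
```

Request:
{"op": "jog_arm", "data": {
  "deltas": [
    [0, 0, -1, 0, 0, 0, -1],
    [0, 0, -1, 0, 0, 0, -1],
    [0, 0, -1, 0, 0, 0, -1],
    [0, 0, -1, 0, 0, 0, -1],
    [0, 0, 0, 0, 0, 0, -1]
  ]
}}

```text
t: 10.35
tcp_pos: [0.5486, 0.1635, 0.176]
orientation: [-90.0, 0.0, -104.0]
force: [0.7, -0.8, 2.7]
gripper_width: 0.0277
```

Request:
{"op": "jog_arm", "data": {
  "deltas": [
    [0, 0, -1, 0, 0, 0, -1],
    [0, 0, -1, 0, 0, 0, -1],
    [0, 0, -1, 0, 0, 0, -1],
    [0, 0, -1, 0, 0, 0, -1],
    [0, 0, 0, 0, 0, 0, -1]
  ]
}}

```text
t: 10.77
tcp_pos: [0.5485, 0.1635, 0.1721]
orientation: [-90.0, 0.0, -104.0]
force: [0.4, -0.7, 2.2]
gripper_width: 0.0273
```

Request:
{"op": "jog_arm", "data": {
  "deltas": [
    [0, 0, -1, 0, 0, 0, -1],
    [0, 0, -1, 0, 0, 0, -1],
    [0, 0, -1, 0, 0, 0, -1],
    [0, 0, -1, 0, 0, 0, -1],
    [0, 0, 0, 0, 0, 0, -1]
  ]
}}

```text
t: 11.18
tcp_pos: [0.5485, 0.1634, 0.168]
orientation: [-90.0, -0.0, -104.0]
force: [0.3, -0.6, 2.4]
gripper_width: 0.0272
```

Request:
{"op": "jog_arm", "data": {
  "deltas": [
    [0, 0, -1, 0, 0, 0, -1],
    [0, 0, -1, 0, 0, 0, -1],
    [0, 0, -1, 0, 0, 0, -1],
    [0, 0, 0, 0, 0, 0, -1],
    [0, 0, 0, 0, 0, 0, -1]
  ]
}}

```text
t: 11.6
tcp_pos: [0.5485, 0.1634, 0.165]
orientation: [-90.0, -0.0, -104.0]
force: [1.0, -0.3, 2.0]
gripper_width: 0.0274
```

Request:
{"op": "jog_arm", "data": {
  "deltas": [
    [0, 0, -1, 0, 0, 0, -1],
    [0, 0, -1, 0, 0, 0, -1],
    [0, 0, 0, 0, 0, 0, -1],
    [0, 0, 0, 0, 0, 0, -1],
    [0, 0, 0, 0, 0, 0, -1]
  ]
}}

```text
t: 12.02
tcp_pos: [0.5485, 0.1635, 0.1631]
orientation: [-90.0, 0.0, -104.0]
force: [0.4, 1.4, 2.8]
gripper_width: 0.0274
```

Request:
{"op": "jog_arm", "data": {
  "deltas": [
    [0, 0, -0.5, 0, 0, 0, -1],
    [0, 0, -0.5, 0, 0, 0, -1],
    [0, 0, 0, 0, 0, 0, -1],
    [0, 0, 0, 0, 0, 0, -1],
    [0, 0, 0, 0, 0, 0, -1]
  ]
}}

```text
t: 12.43
tcp_pos: [0.5485, 0.1634, 0.1623]
orientation: [-90.0, 0.0, -104.0]
force: [1.0, 0.2, 4.4]
gripper_width: 0.0275
```

Request:
{"op": "jog_arm", "data": {
  "deltas": [
    [0, 0, -0.5, 0, 0, 0, -1],
    [0, 0, -0.5, 0, 0, 0, -1],
    [0, 0, 0, 0, 0, 0, -1],
    [0, 0, 0, 0, 0, 0, -1],
    [0, 0, 0, 0, 0, 0, -1]
  ]
}}

```text
t: 12.85
tcp_pos: [0.5485, 0.1634, 0.1612]
orientation: [-90.0, -0.0, -104.0]
force: [-0.0, 0.3, 3.5]
gripper_width: 0.0273
```

Request:
{"op": "jog_arm", "data": {
  "deltas": [
    [0, 0, -0.5, 0, 0, 0, -1],
    [0, 0, 0, 0, 0, 0, -1],
    [0, 0, 0, 0, 0, 0, -1],
    [0, 0, 0, 0, 0, 0, -1],
    [0, 0, 0, 0, 0, 0, -1]
  ]
}}

```text
t: 13.27
tcp_pos: [0.5485, 0.1634, 0.161]
orientation: [-90.0, 0.0, -104.0]
force: [-0.8, 0.3, 4.6]
gripper_width: 0.0267
```

Request:
{"op": "jog_arm", "data": {
  "deltas": [
    [0, 0, -0.5, 0, 0, 0, -1],
    [0, 0, 0, 0, 0, 0, -1],
    [0, 0, 0, 0, 0, 0, -1],
    [0, 0, 0, 0, 0, 0, -1],
    [0, 0, 0, 0, 0, 0, -1]
  ]
}}

```text
t: 13.68
tcp_pos: [0.5486, 0.1634, 0.1609]
orientation: [-90.0, 0.0, -104.0]
force: [0.1, 0.1, 6.8]
gripper_width: 0.0276
```

```bash
python3 - <<'E'
from h import *
o=env.get_obs();print(o["tcp_pos"],o["force"],o["wrist_torque"])
c=env.snapshot("scene"); crop(c,290,190,400,290,6,"s9.png")
print("if gone: bushing top",proj(c,[.5512,.1612,.0365]))
w=env.snapshot("wrist"); crop(w,200,120,380,260,4,"w9.png")
E
```

```text
[0.54862568 0.16338962 0.16094208] [0.06965493 0.139021   6.75554861] [ 0.13746889  0.40666298 -0.04576076]
if gone: bushing top [336.23635577 259.36325354]
```

View pics/s9.png

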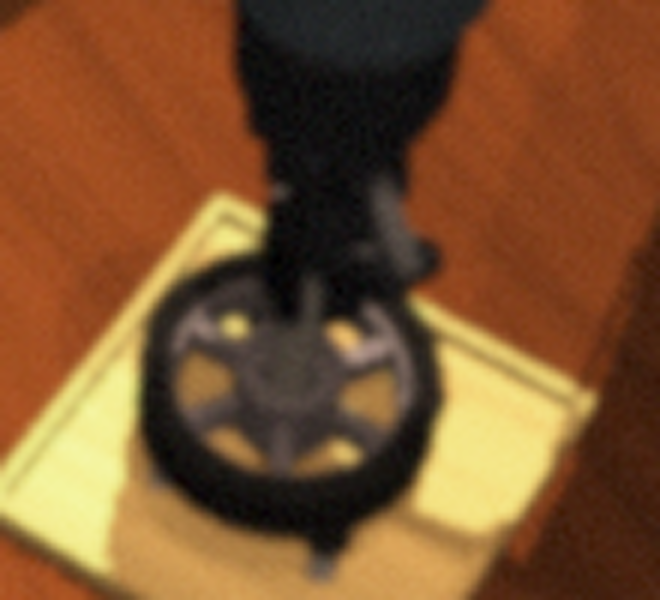

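View pics/w9.png

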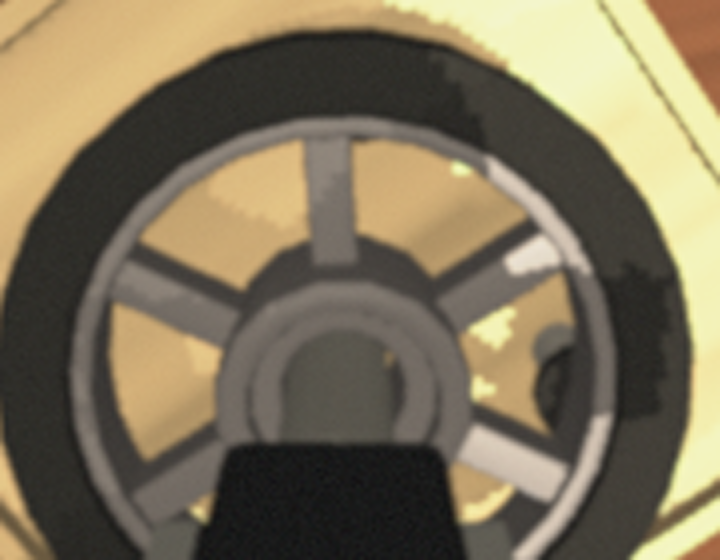

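Request:
{"op": "jog_arm", "data": {
  "deltas": [
    [0, 0, -0.5, 0, 0, 0, -1],
    [0, 0, 0, 0, 0, 0, -1],
    [0, 0, 0, 0, 0, 0, -1],
    [0, 0, 0, 0, 0, 0, -1],
    [0, 0, 0, 0, 0, 0, -1]
  ]
}}

```text
t: 14.2
tcp_pos: [0.5487, 0.1634, 0.161]
orientation: [-89.9, 0.0, -104.0]
force: [-1.9, -0.2, 9.3]
gripper_width: 0.0277
```

Request:
{"op": "jog_arm", "data": {
  "deltas": [
    [0, 0, 3, 0, 0, 0, -1],
    [0, 0, 6, 0, 0, 0, -1],
    [0, 0, 8, 0, 0, 0, -1],
    [0, 0, 8, 0, 0, 0, -1],
    [0, 0, 8, 0, 0, 0, -1]
  ]
}}

```text
t: 14.62
tcp_pos: [0.5484, 0.1633, 0.1932]
orientation: [-90.0, -0.0, -104.0]
force: [1.1, -0.2, -1.8]
gripper_width: 0.0275
```

Request:
{"op": "jog_arm", "data": {
  "deltas": [
    [0, 0, 10, 0, 0, 0, -1],
    [0, 0, 15, 0, 0, 0, -1],
    [0, 0, 15, 0, 0, 0, -1],
    [0, 0, 10, 0, 0, 0, -1],
    [0, 0, 0, 0, 0, 0, -1]
  ]
}}

```text
t: 15.03
tcp_pos: [0.5497, 0.1637, 0.2459]
orientation: [-89.8, 0.2, -104.0]
force: [1.2, 0.2, -2.1]
gripper_width: 0.0277
```

```bash
python3 - <<'E'
from h import *
o=env.get_obs();print(o["tcp_pos"],o["force"],o["wrist_torque"])
w=env.snapshot("wrist"); crop(w,200,120,380,260,4,"w10.png")
E
```

```text
[0.54967899 0.16373379 0.24590438] [ 1.22014584  0.22056413 -2.0637089 ] [ 0.04732453 -0.07717182 -0.07672234]
```

View pics/w10.png

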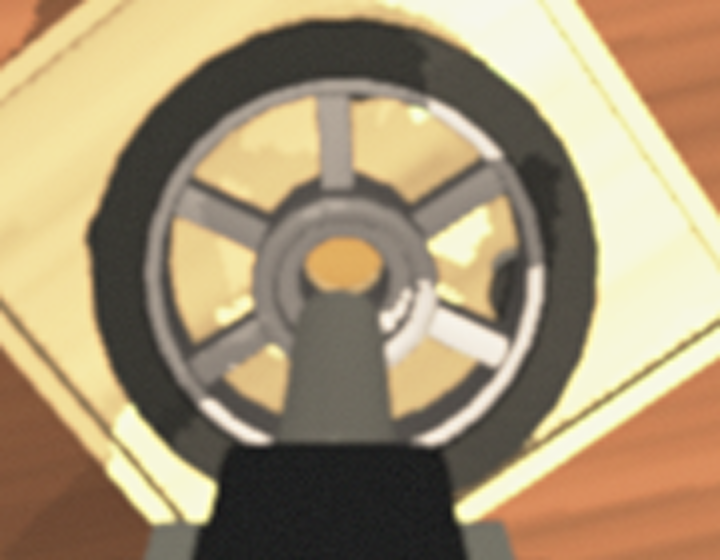

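Request:
{"op": "jog_arm", "data": {
  "deltas": [
    [-3, -20, 0, 0, 0, 0, -1],
    [-5, -35, 0, 0, 0, 0, -1],
    [-6, -38, 0, 0, 0, 0, -1],
    [-6, -38, 0, 0, 0, 0, -1],
    [-6, -38, 0, 0, 0, 0, -1]
  ]
}}

```text
t: 15.5
tcp_pos: [0.5214, -0.007, 0.2417]
orientation: [-90.1, -0.0, -103.9]
force: [0.4, 0.4, -2.6]
gripper_width: 0.0273
```

Request:
{"op": "jog_arm", "data": {
  "deltas": [
    [-6, -38, 0, 0, 0, 0, -1],
    [-5, -36, 0, 0, 0, 0, -1],
    [-4, -30, 0, 0, 0, 0, -1],
    [-3, -18, 0, 0, 0, 0, -1],
    [0, -5, 0, 0, 0, 0, -1]
  ]
}}

```text
t: 15.92
tcp_pos: [0.5032, -0.1351, 0.2418]
orientation: [-90.1, -0.0, -104.1]
force: [-0.3, 0.4, -1.8]
gripper_width: 0.0276
```

Request:
{"op": "jog_arm", "data": {
  "deltas": [
    [0, 0, -10, 0, 0, 0, -1],
    [0, 0, -10, 0, 0, 0, -1],
    [0, 0, -10, 0, 0, 0, -1],
    [0, 0, -10, 0, 0, 0, -1],
    [0, 0, -5, 0, 0, 0, -1]
  ]
}}

```text
t: 16.33
tcp_pos: [0.5037, -0.1315, 0.1952]
orientation: [-90.2, -0.0, -103.9]
force: [-1.0, 0.4, -2.9]
gripper_width: 0.0273
```

Request:
{"op": "jog_arm", "data": {
  "deltas": [
    [0, 0, -3, 0, 0, 0, -1],
    [0, 0, 0, 0, 0, 0, -1],
    [0, 0, 0, 0, 0, 0, -1],
    [0, 0, 0, 0, 0, 0, -1],
    [0, 0, 0, 0, 0, 0, -1]
  ]
}}

```text
t: 16.75
tcp_pos: [0.5049, -0.1326, 0.1954]
orientation: [-89.9, 0.0, -104.0]
force: [-0.5, -0.4, -2.8]
gripper_width: 0.0274
```

```bash
python3 - <<'E'
from h import *
o=env.get_obs();print(o["tcp_pos"],o["force"],o["wrist_torque"])
w=env.snapshot("wrist")
g=w["color"][130:260,225:345,::-1].astype(float)*1.5; cv2.imwrite("pics/w11c.png",cv2.resize(np.clip(g,0,255).astype(np.uint8),None,fx=5,fy=5,interpolation=cv2.INTER_CUBIC))
np.save("T11.npy",w["camera_from_world"])
E
```

```text
[ 0.5048697  -0.13257971  0.19536527] [-0.47539523 -0.42170164 -2.80518822] [0.05711802 0.06544129 0.02512778]
```

View pics/w11c.png

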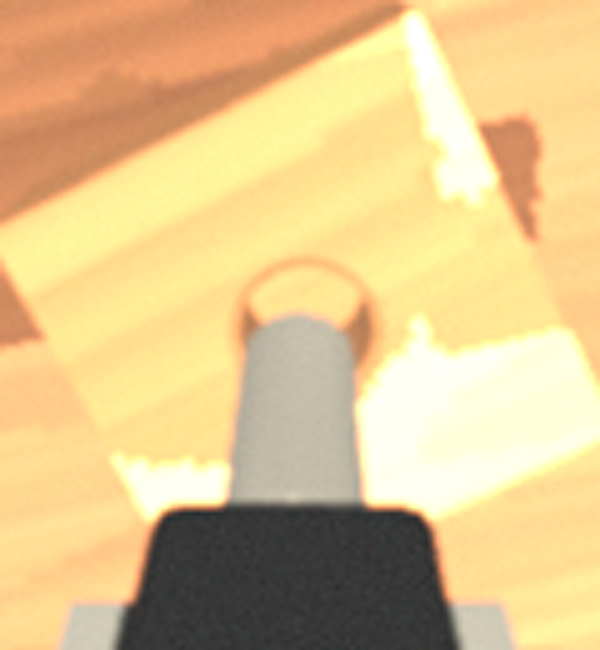

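```bash
python3 - <<'E'
from h import *
w=env.snapshot("wrist"); w["camera_from_world"]=T=np.load("T11.npy")
up=T[1,:2]/np.linalg.norm(T[1,:2])
f=lambda u,v,z:ray(w,225+(u+.5)/5-.5,130+(v+.5)/5-.5,z)[:2]
b=f(307.5,257,.05)-.0115*up; print(b,np.linalg.norm(f(238,320,.05)-f(377,320,.05)))
t=f(300,316,.071)-.0077*up; print("tip",t,(b-t)*1e3)
E
```

```text
[ 0.50859575 -0.13702696] 0.02361117081972043
tip [ 0.50789735 -0.13541684] [ 0.69839845 -1.61012784]
```

Move by (0.7, −1.6) mm, then lower; the floor should be met near TCP z ≈ 0.1345.

Request:
{"op": "jog_arm", "data": {
  "deltas": [
    [0.7, -1.6, 0, 0, 0, 0, -1],
    [0, 0, -5, 0, 0, 0, -1],
    [0, 0, -5, 0, 0, 0, -1],
    [0, 0, -5, 0, 0, 0, -1],
    [0, 0, 0, 0, 0, 0, -1]
  ]
}}

```text
t: 17.27
tcp_pos: [0.5043, -0.134, 0.1781]
orientation: [-90.2, -0.0, -104.0]
force: [0.7, 0.0, -3.2]
gripper_width: 0.0275
```

Request:
{"op": "jog_arm", "data": {
  "deltas": [
    [0, 0, -2, 0, 0, 0, -1],
    [0, 0, -2, 0, 0, 0, -1],
    [0, 0, -2, 0, 0, 0, -1],
    [0, 0, -2, 0, 0, 0, -1],
    [0, 0, 0, 0, 0, 0, -1]
  ]
}}

```text
t: 17.68
tcp_pos: [0.505, -0.1341, 0.1713]
orientation: [-90.0, -0.0, -104.0]
force: [-0.7, -0.5, -2.4]
gripper_width: 0.0272
```

```bash
python3 - <<'E'
from h import *
o=env.get_obs();print(o["tcp_pos"],o["force"],o["wrist_torque"])
w=env.snapshot("wrist")
g=w["color"][130:260,225:345,::-1].astype(float)*1.5; cv2.imwrite("pics/w12c.png",cv2.resize(np.clip(g,0,255).astype(np.uint8),None,fx=5,fy=5,interpolation=cv2.INTER_CUBIC))
E
```

```text
[ 0.50500911 -0.13412903  0.17133242] [-0.72203107 -0.50636066 -2.36543887] [ 0.01599402 -0.0287076   0.01732796]
```

View pics/w12c.png

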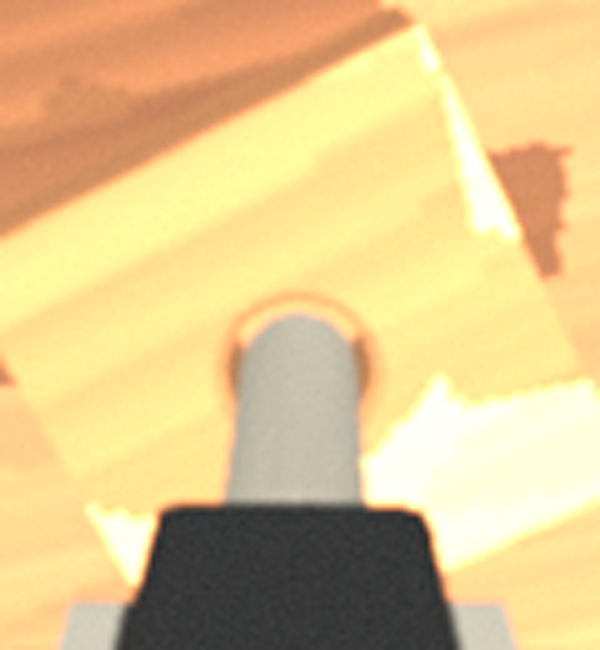

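Request:
{"op": "jog_arm", "data": {
  "deltas": [
    [0, 0, -4, 0, 0, 0, -1],
    [0, 0, -4, 0, 0, 0, -1],
    [0, 0, -4, 0, 0, 0, -1],
    [0, 0, -4, 0, 0, 0, -1],
    [0, 0, 0, 0, 0, 0, -1]
  ]
}}

```text
t: 18.15
tcp_pos: [0.5046, -0.1341, 0.1546]
orientation: [-90.1, -0.0, -104.0]
force: [-0.1, 0.3, -3.4]
gripper_width: 0.0278
```

Request:
{"op": "jog_arm", "data": {
  "deltas": [
    [0, 0, -4, 0, 0, 0, -1],
    [0, 0, -4, 0, 0, 0, -1],
    [0, 0, -4, 0, 0, 0, -1],
    [0, 0, -2, 0, 0, 0, -1],
    [0, 0, 0, 0, 0, 0, -1]
  ]
}}

```text
t: 18.57
tcp_pos: [0.5048, -0.1341, 0.1411]
orientation: [-90.1, -0.0, -104.0]
force: [0.7, -0.1, -1.9]
gripper_width: 0.0272
```

Request:
{"op": "jog_arm", "data": {
  "deltas": [
    [0, 0, -1, 0, 0, 0, -1],
    [0, 0, -1, 0, 0, 0, -1],
    [0, 0, -1, 0, 0, 0, -1],
    [0, 0, -1, 0, 0, 0, -1],
    [0, 0, 0, 0, 0, 0, -1]
  ]
}}

```text
t: 18.98
tcp_pos: [0.5051, -0.1341, 0.1376]
orientation: [-90.0, 0.0, -104.0]
force: [-0.8, -0.2, -1.7]
gripper_width: 0.0276
```

Request:
{"op": "jog_arm", "data": {
  "deltas": [
    [0, 0, -1, 0, 0, 0, -1],
    [0, 0, -1, 0, 0, 0, -1],
    [0, 0, 0, 0, 0, 0, -1],
    [0, 0, 0, 0, 0, 0, -1],
    [0, 0, 0, 0, 0, 0, -1]
  ]
}}

```text
t: 19.4
tcp_pos: [0.5052, -0.1342, 0.1358]
orientation: [-90.0, -0.0, -104.0]
force: [-0.4, -1.3, -2.9]
gripper_width: 0.0271
```

Request:
{"op": "jog_arm", "data": {
  "deltas": [
    [0, 0, -1, 0, 0, 0, -1],
    [0, 0, 0, 0, 0, 0, -1],
    [0, 0, 0, 0, 0, 0, -1],
    [0, 0, 0, 0, 0, 0, -1],
    [0, 0, 0, 0, 0, 0, -1]
  ]
}}

```text
t: 19.82
tcp_pos: [0.5052, -0.1342, 0.1348]
orientation: [-90.0, -0.0, -104.0]
force: [0.0, -0.4, -2.3]
gripper_width: 0.0274
```

Request:
{"op": "jog_arm", "data": {
  "deltas": [
    [0, 0, -0.7, 0, 0, 0, -1],
    [0, 0, 0, 0, 0, 0, -1],
    [0, 0, 0, 0, 0, 0, -1],
    [0, 0, 0, 0, 0, 0, -1],
    [0, 0, 0, 0, 0, 0, -1]
  ]
}}

```text
t: 20.23
tcp_pos: [0.5054, -0.1343, 0.1346]
orientation: [-90.0, -0.0, -104.0]
force: [-1.1, 0.6, 2.7]
gripper_width: 0.0273
```

Request:
{"op": "jog_arm", "data": {
  "deltas": [
    [0, 0, -0.7, 0, 0, 0, -1],
    [0, 0, 0, 0, 0, 0, -1],
    [0, 0, 0, 0, 0, 0, -1],
    [0, 0, 0, 0, 0, 0, -1],
    [0, 0, 0, 0, 0, 0, -1]
  ]
}}

```text
t: 20.65
tcp_pos: [0.5055, -0.1343, 0.1345]
orientation: [-89.9, -0.0, -103.9]
force: [-3.1, 1.5, 6.9]
gripper_width: 0.0276
```

Request:
{"op": "jog_arm", "data": {
  "deltas": [
    [0, 0, 1, 0, 0, 0, -1],
    [0, 0, 0, 0, 0, 0, -0.2],
    [0, 0, 0, 0, 0, 0, 0],
    [0, 0, 0, 0, 0, 0, 0.5],
    [0, 0, 0, 0, 0, 0, 1]
  ]
}}

```text
t: 21.07
tcp_pos: [0.5053, -0.1342, 0.1342]
orientation: [-90.0, -0.0, -104.0]
force: [0.2, -0.5, -0.4]
gripper_width: 0.0657
```

Request:
{"op": "jog_arm", "data": {
  "deltas": [
    [0, 0, 0, 0, 0, 0, 1],
    [0, 0, 0, 0, 0, 0, 1],
    [0, 0, 0, 0, 0, 0, 1],
    [0, 0, 0, 0, 0, 0, 1],
    [0, 0, 5, 0, 0, 0, 1]
  ]
}}

```text
t: 21.48
tcp_pos: [0.5046, -0.1341, 0.1386]
orientation: [-90.1, -0.0, -104.0]
force: [-0.4, -1.2, 0.1]
gripper_width: 0.0851
```

Request:
{"op": "jog_arm", "data": {
  "deltas": [
    [0, 0, 20, 0, 0, 0, 1],
    [0, 0, 30, 0, 0, 0, 1],
    [0, 0, 30, 0, 0, 0, 1],
    [0, 0, 25, 0, 0, 0, 1],
    [0, 0, 10, 0, 0, 0, 1]
  ]
}}

```text
t: 21.9
tcp_pos: [0.5066, -0.1347, 0.2591]
orientation: [-89.6, 0.0, -104.0]
force: [0.2, -0.1, 0.7]
gripper_width: 0.0853
```

Request:
{"op": "jog_arm", "data": {
  "deltas": [
    [-20, 20, 20, 0, 0, 0, 1],
    [-20, 20, 10, 0, 0, 0, 1],
    [-20, 20, 0, 0, 0, 0, 1],
    [0, 0, 0, 0, 0, 0, 1],
    [0, 0, 0, 0, 0, 0, 1]
  ]
}}

```text
t: 22.32
tcp_pos: [0.4446, -0.0735, 0.285]
orientation: [-89.9, 0.0, -103.9]
force: [0.1, -0.1, -0.4]
gripper_width: 0.0852
```

```bash
python3 - <<'E'
from h import *
o=env.get_obs();print(o["t"],o["tcp_pos"],o["force"],o["gripper_width"],o["dq"].round(2))
c=env.snapshot("scene"); cv2.imwrite("pics/s13.png",c["color"][:,:,::-1]); crop(c,250,100,350,220,5,"s13h.png")
w=env.snapshot("wrist"); cv2.imwrite("pics/w13.png",w["color"][:,:,::-1])
t=env.snapshot("top"); cv2.imwrite("pics/t13.png",t["color"][:,:,::-1])
E
```

```text
22.3167 [ 0.44462709 -0.07352369  0.28504462] [ 0.1066803  -0.12376624 -0.37590393] 0.08523733510638892 [-1.52  2.46  1.05  0.35  0.25  0.75]
```

View pics/s13.png

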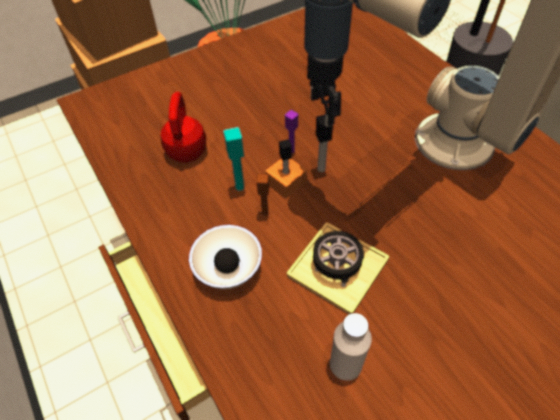

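View pics/s13h.png

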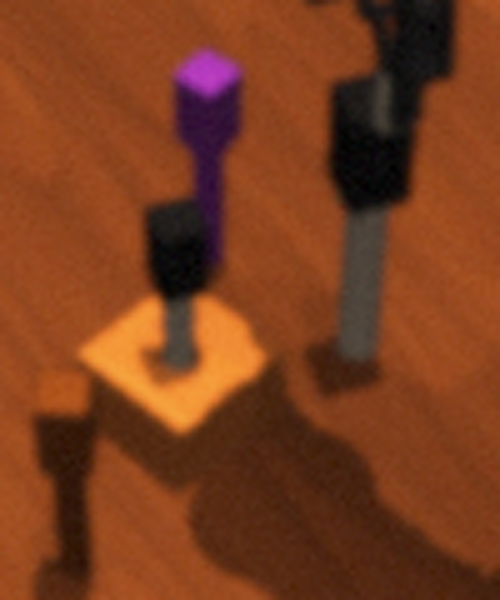

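View pics/w13.png

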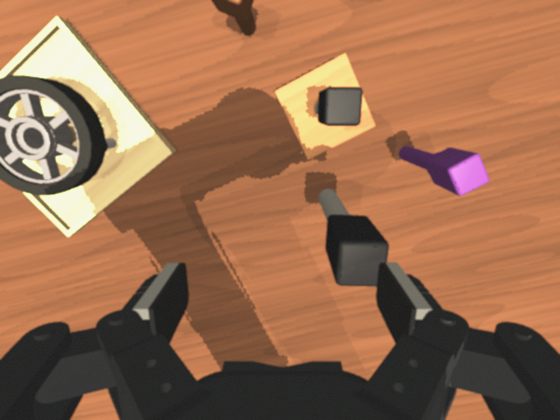

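```bash
python3 - <<'E'
from bench import env
o=env.get_obs();print(o["t"],o["dq"].round(2),o["force"].round(1)); print(env.sign_off())
E
```

```text
22.4667 [-0.46  0.56  0.18  0.07 -0.03 -0.13] [-0.1 -0.1 -0. ]
the job is handed in; nothing more can be done
None
```

The bushing has been pressed out of the hub, and the rod is back upright in its holder with the gripper clear. I handed the job in at about 22.5 s; no verdict was reported.

- **Pressing out:** The tip entered the bore without touching the recess floor. It met the bushing at TCP z ≈ 0.187 m and drove it about 26 mm against a steady 5–7 N. The rod then stopped dead at TCP z 0.161 m. I gave it one 0.5 mm check step, saw about 12 N on the rod, and backed off.
- **How far it went:** I take that stop to be the catch tray, since the implied tip height was about 36.5 mm, matching a bushing travel of 27.5 mm. The wrist picture afterwards showed the brass much deeper than before. The bushing's travel was not read directly.
- **Putting the rod back:** It touched the hole floor at the same TCP height as at the grasp (0.1345 m). The last pictures show it standing upright in the holder.
- **Other objects:** By eye, the bowl, flask and kettlebell look unmoved in the last scene picture; I did not measure them.

Two readings disagreed along the way:

- **Short travel:** The first long move was cut short by the per-row limit, so I grasped the handle about 3–4 mm off centre.
- **Overshoot at the stand:** A wrist picture taken before the arm had settled suggested a 4 mm correction the wrong way. I fixed this with fresh pictures before lowering the rod.

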